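Blow off the connector housing, fit its cover on the dowels and hold it shut

TASK

Clean the open lower half of the connector housing with the air gun in the bench stand: squeeze the gun's trigger fully in, then let it spring right back. Then fit the long cover, the one as long as the lower half, down over both dowels with its cable outlet above the lower half's outlet, and press it down against the springy gasket until the two metal halves meet all round. Finish while still pressing it shut with the robot, ready for the screws, and leave the other things on the bench where they are.

Things in the scene. Friction and masses are not known exactly. Their poses are not given: they have to be found in the camera images.
- housing: Lower half of a die-cast aluminium connector housing, 104 (x) by 46 mm (y), open side up in a nest fixed to the bench (dark steel plate 140 x 90 mm; beside the housing nothing is above 31 mm). Origin on the bench under its middle; z up; +x along its length to the half-round cable outlet (26 mm wide) that sticks out 14 mm at that end.
- dowel_a (a point): Foot of the dowel at the end away from the cable outlet, on the level split face 50 mm above the bench, at x = -41, y = +10 mm in the housing's frame (same axes). Steel dowel 8 mm thick, 12 mm high, its top 3 mm tapered.
- dowel_b (a point): Foot of the same sort of dowel at the cable outlet's end, at x = +41, y = -6 mm in the housing's frame, 50 mm above the bench. The unequal offsets let the cover on one way round only.
- gasket (a joint): How far the black rubber gasket ring (68 x 34 mm) in the housing's split face is pressed in, m: 0 standing 3 mm proud, 0.003 flush with the metal. Springy: gives from about 2 N, flush at about 8 N in all, cover's weight included; let go, it lifts the cover 3 mm again.
- cover_mid (a point): Centre, half-way up, of the long aluminium cover, 104 (x) by 46 (y) by 30 mm high, 0.12 to 0.22 kg, loose on the bench, split face down. z up; +x to its half-round cable outlet (26 mm wide, 13 high, sticking out 14). Grasp it across its 46 mm width. Shut, this point is 65 mm above the bench over the housing's origin, axes parallel to the housing's.
- hole_a (a point): Mouth of the cover's hole for dowel_a, in its underside at x = -41, y = +10 mm from its middle (cover's axes). 9.2 mm wide, small chamfer, 16 mm deep. Coincides with dowel_a when shut.
- hole_b (a point): Mouth of the cover's hole for dowel_b, in its underside at x = +41, y = -6 mm from its middle; same size. Coincides with dowel_b when shut.
- blow_gun: Pistol air gun lying on its side, fixed in a stand near the housing's end without the outlet. Origin on the bench under the barrel; x along the barrel to the nozzle, z up. Barrel 28 mm thick, axis 85 mm up, from x = -26 to +40, then a thin tube to +128 mm. Grip runs level to -y: 110 long, 24 deep (x), 26 mm thick (72 to 98 mm up), the trigger on its +x side. Free above and around.
- trigger_front (a point): Middle of the trigger blade's front face, where a finger presses: 85 mm above the bench, with the trigger out at x = +33, y = -58 mm in the gun's frame; fully squeezed 13 mm nearer the grip (x = +20). Blade 16 mm high, 56 mm long along the gun's y, hinged at its barrel end (gun's x = +22, y = -14 mm). Its frame turns with the trigger.
- grip_back (a point): Point on the back (-x) face of the fixed grip straight behind trigger_front: 85 mm above the bench, at x = -25, y = -59 mm in the gun's frame (same axes). 58 mm from trigger_front when out, 45 mm when squeezed: fingers closing along the gun's x from above straddle the two.
- trigger (a joint): Trigger angle in rad: 0 out (sprung back), 0.30 fully squeezed at its stop. Takes about 5 N to start and 12 N fully in, pressing at trigger_front; springs back when let go.
- short_cover_mid (a point): Centre, half-way up, of the other cover: same shape but only 70 mm long, for a smaller housing. Not part of this job; leave it.
- tin_1: Flat round flux tin, 64 mm across, 23 mm high; origin under its centre. Leave it.
- tin_2: Another such tin. Leave it.
- oil_bottle: Oil bottle with a long pointed dropper, 46 mm across, 164 mm high; origin under its centre. Leave it.
- screwdriver: Screwdriver lying on the bench at the far side. Leave it.
There are look-alikes about, which are no part of the job. What is shaped like the part that bears cover_mid but pink or red is not meant.

How it is judged:
By the outcome, as a careful person would: the job done as asked, in the order asked, and still so for the second after the job is handed in, while the arm keeps its last pose, push and grip.
It also fails if it takes over 54 s, if anything falls off the work surface, if the arm or the gripper's body presses on something with over 40 N, if the wrist force passes 120 N, or if a joint passes its speed limit or range.

ROBOT

A 6-joint arm with a two-finger parallel gripper is mounted at the origin on the work surface. World frame = base frame: x ahead of the robot, y to its left, z up, the work surface at z = 0. Lengths are in mm, angles in rad, forces in N, time in s.
With the tool pointing down it reaches from about 425 to 950 mm from the base axis. Payload 3.5 kg.
Tool frame: the origin (TCP) lies midway between the tips of the shut fingers; the grasp point (between the pads) lies 19 mm behind it; z points along the fingers, y is the line along which they close (so a half turn about z gives the same grasp; the last joint's range is limited). The gripper opens to 85 mm and grips with 20 to 120 N. Pads are 22 mm wide; open, the fingers measure 114 mm over their backs; the gripper's body (76 mm by 85 mm) begins 54 mm behind the grasp point. The pads swing forward as they close: fully open they stand 13 mm farther back than shut.
Start: joints at [-1.365, 0.286, 1.577, -0, 1.279, -0.15], TCP at [235.152, -632.7, 231.325] pointing down, gripper open.
Joint ranges: [-2.77, 2.77], [-0.9, 2.22], [0.21, 2.48], [-1.53, 4.67], [0.24, 2.81], [-2.84, 2.84]. Speed limits (rad/s): [2.79, 2.79, 3.14, 3.14, 3.14, 3.14].

INTERFACE

Orientations are given as [roll, pitch, yaw] about the fixed x, y, z axes, in that order (R = Rz(yaw) Ry(pitch) Rx(roll)).
In Python, from station import robot gives the robot as it stands.
- The arm moves only by the tool play_rows, never from a script. Its argument "moves" is a list of rows, each an object of numbers: "gripper": the finger opening in m, from 0 to 0.0854; "tx", "ty", "tz": the shift along the tool's x, y, z in m; "spin": the turn about the tool's z in degrees. In form: [{"gripper": .., "tx": .., "ty": .., "tz": .., "spin": ..}, ...]. A call has 1 to 5 rows; each row shifts and turns the commanded pose from where the row before left it, along the tool's axes as they then stand; what a row does not reach is not made up. A row lasts 1/10 s, in which the tool goes at most 50 mm and 8.59 degrees, less where a joint would pass 70% of its speed; a pose out of reach is approached as far as the arm can. A call with a gripper value outside its range is refused whole. The fingers move at their own pace and stop on an object; "newtons" is the grip in N (left out, the last holds). Time passes only in rows, so rows that do not move let the fingers close. It gives the time, the measured TCP pose, the force, the opening and the grip force at its end, in the units of the state.
- robot.read_state(): the state, without advancing time (a new reading comes with each control period).
- robot.grab_frame(name): name is "scene" or "side" or "wrist"; returns (picture, depth): 480x640x3 uint8, blue, green, red; 480x640 float32, mm along the optical axis (not along the pixel's ray), 0 where there is no reading.
- robot.camera_params(name): a dict with "fov_y" (degrees; the focal length in pixels is half the picture's height over the tangent of half this angle, whatever the lens; pixels are square), "cx", "cy" (the principal point, pixels), "k1" (the pictures are not rectified: a ray, as slopes to the right and down, at radius r is drawn at 1 + k1 r^2 times it, then the intrinsics apply), "world_from_camera" (4x4, takes a point from camera to world coordinates). Camera axes: x right, y up, looking along -z (the intrinsics and any distortion apply to the point x, -y, -z); pixel columns grow to the right and rows downward; lengths in mm; the calibration is good to about 2 mm. A picture is of the moment at which its call begins: read the wrist's pose just before it. camera_params takes no time and is no camera call; for the wrist camera it gives the pose at the moment of the call.
- robot.sign_off(): hands the job in; it is judged then, once.
The state is a dict: "time": time; "qpos": joint angles; "qd": joint speeds; "joint_efforts": joint torques, N m; "tool_pos": TCP position; "orientation": TCP orientation; "ft_force": force on the tool from outside, world axes, zero at the start; "wrist_torque": the same for the moment, N m; "finger_gap": opening from 0.0 (shut) to 1.0 (fully open); "grasp_force": force on a finger pad.
Only numpy, scipy, OpenCV 4.12 (cv2) and the standard library are available. Lean on these libraries where they do the work, as an engineer would, in place of code of your own. Each camera call takes 0.05 s, during which the arm holds its last target. There are 200 camera calls.

## Working session

There is one attempt and no reset: what is moved stays moved. The work goes in short steps, Python scripts to look and compute and a tool call to move; the robot and the scene stay as the last step left them, time stands still between calls to the robot, and variables do not carry over. Pictures are saved under pics/ and viewed, at most 10 in all, crops included, and the job is handed in when it is done.

Besides the shell and the picture viewer there is one more tool, called after ">>>" by a JSON object that holds its "op" and its "data". play_rows: Moves the arm, as the interface text tells. Its arguments: {"type":"object","properties":{"moves":{"type":"array"},"newtons":{"type":"number"}},"required":["moves"]}

```bash
mkdir -p pics; ls; cat > h.py <<'E'
import numpy as np, cv2
from station import robot
def snap(n):
    P=robot.camera_params(n); im,d=robot.grab_frame(n); return P,im,d
def world(P,d_or_z,u,v,depth=None,z=None):
    f=240/np.tan(np.radians(P['fov_y']/2)); x=(u-P['cx'])/f; y=(v-P['cy'])/f
    a,b=x,y
    for _ in range(20):
        s=1+P['k1']*(a*a+b*b); a,b=x/s,y/s
    r=np.array([a,-b,-1.]); T=np.array(P['world_from_camera'])
    if z is not None:
        w=T[:3,:3]@r; return T[:3,3]+w*(z-T[2,3])/w[2]
    return T[:3,3]+T[:3,:3]@(r*depth)
def cloud(P,d):
    f=240/np.tan(np.radians(P['fov_y']/2)); v,u=np.mgrid[:480,:640]
    x=(u-P['cx'])/f; y=(v-P['cy'])/f; a,b=x,y
    for _ in range(20):
        s=1+P['k1']*(a*a+b*b); a,b=x/s,y/s
    r=np.stack([a,-b,-np.ones_like(a)],-1)*d[...,None]; T=np.array(P['world_from_camera'])
    return r@T[:3,:3].T+T[:3,3]
E
python3 - <<'E'
from h import *
import pickle
o={}
for n in ['scene','side']:
    o[n]=snap(n); cv2.imwrite(f'pics/{n}0.png',o[n][1]); print(n,{k:np.round(v,3) for k,v in o[n][0].items()})
pickle.dump(o,open('o.pkl','wb')); print(robot.read_state())
E
```

```text
pics
scene {'fov_y': np.float64(53.426), 'cx': np.float64(321.048), 'cy': np.float64(235.241), 'k1': np.float64(-0.039), 'world_from_camera': array([[ 7.000000e-01, -5.950000e-01,  3.950000e-01,  1.241271e+03],
       [ 7.140000e-01,  5.850000e-01, -3.850000e-01, -7.405960e+02],
       [-2.000000e-03,  5.510000e-01,  8.340000e-01,  1.434315e+03],
       [ 0.000000e+00,  0.000000e+00,  0.000000e+00,  1.000000e+00]])}
side {'fov_y': np.float64(56.024), 'cx': np.float64(322.022), 'cy': np.float64(240.26), 'k1': np.float64(-0.056), 'world_from_camera': array([[-7.72000e-01,  4.46000e-01, -4.52000e-01,  5.47600e+00],
       [-6.35000e-01, -5.43000e-01,  5.50000e-01,  5.95352e+02],
       [ 0.00000e+00,  7.12000e-01,  7.03000e-01,  9.70960e+02],
       [ 0.00000e+00,  0.00000e+00,  0.00000e+00,  1.00000e+00]])}
{'time': 0.1, 'qpos': array([-1.36498954e+00,  2.87134307e-01,  1.57802407e+00,  3.27701352e-06,
        1.27859670e+00, -1.49983247e-01]), 'qd': array([-0.000895  , -0.00224168, -0.00320681, -0.00057336, -0.00147274,
       -0.0003053 ]), 'joint_efforts': array([ 5.45625826e-04, -4.07297122e+01, -2.93699938e+01, -1.50505939e-04,
        3.44405438e-03, -6.77445300e-06]), 'tool_pos': array([ 235.04061522, -632.12731971,  230.05087226]), 'orientation': array([-3.13945498e+00, -3.26212950e-04,  3.55788741e-01]), 'ft_force': array([ 0.51676571, -0.54347843,  0.65240069]), 'wrist_torque': array([ 0.02114875, -0.02074529,  0.03713496]), 'grasp_force': 0.0, 'finger_gap': 0.9992411069261997}
```

View pics/scene0.png

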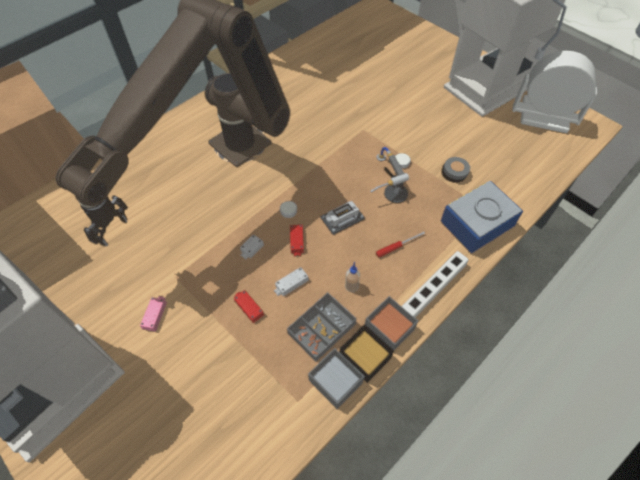

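View pics/side0.png

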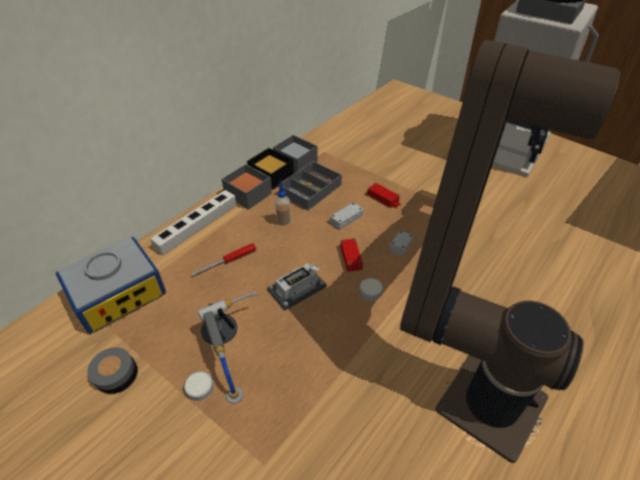

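The scene picture shows two grey covers: the long one at (291,281) and the short one at (251,246). The red ones at (297,239) and (248,306) and the pink one at (153,314) are look-alikes. The housing is at (343,215), the gun at (396,180), the bottle at (353,277) and the tins at (289,209) and (402,160). I'll confirm the long cover in a crop.

```bash
python3 - <<'E'
from h import *
import pickle
o=pickle.load(open('o.pkl','rb'))
def crop(n,x,y,w,h,s): return cv2.resize(o[n][1][y:y+h,x:x+w],None,fx=s,fy=s,interpolation=cv2.INTER_CUBIC)
A=crop('scene',230,190,100,120,4)   # 400x480
B=crop('scene',315,140,100,120,4)
cv2.imwrite('pics/c1.png',np.hstack([A,B]))
C=crop('side',180,270,160,150,4); cv2.imwrite('pics/c2.png',C)
P,im,d=o['scene']
for u,v in [(291,281),(251,246),(343,215),(372,165),(396,180),(353,277)]:
    print(u,v,np.round(world(P,0,u,v,depth=d[v,u]),1))
E
```

```text
291 281 [ 637.3 -291.7   31. ]
251 246 [ 440.3 -299.3   34.2]
343 215 [581.6  12.4  54.5]
372 165 [467.5 299.2   4. ]
396 180 [627.4 241.   95.7]
353 277 [ 794.5 -164.1  100.4]
```

View pics/c1.png

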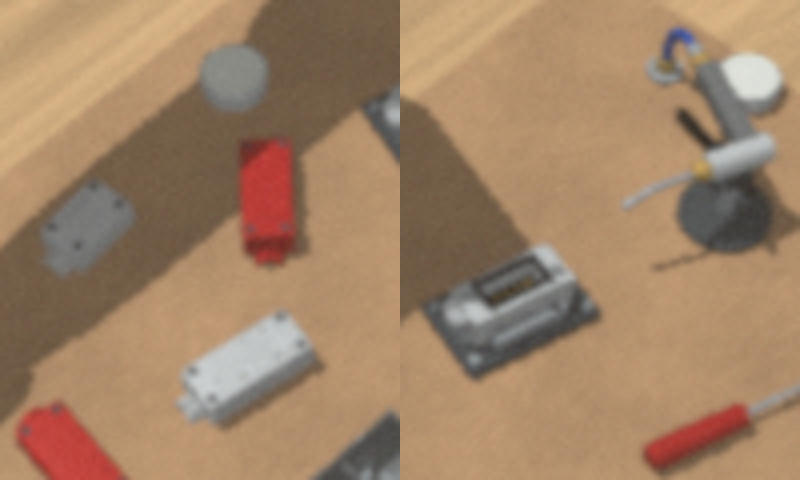

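View pics/c2.png

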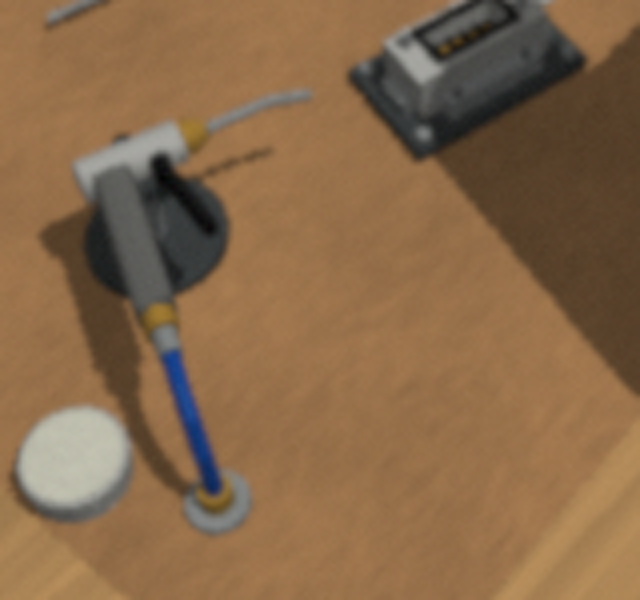

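The crop shows the long grey cover at (245,370), with its outlet to the lower left. The short one is at (88,228). The housing's outlet is at (460,305). The gun has its nozzle at (628,204), its grip running towards the hose and its black trigger on the nozzle side. Next I'll fit the poses from depth.

```bash
python3 - <<'E'
from h import *
import pickle
o=pickle.load(open('o.pkl','rb'))
def pts(n,c,r,z0,z1):
    P,im,d=o[n]; w=cloud(P,d).reshape(-1,3); col=im.reshape(-1,3)
    m=(d.reshape(-1)>0)&(np.hypot(w[:,0]-c[0],w[:,1]-c[1])<r)&(w[:,2]>z0)&(w[:,2]<z1)
    return w[m],col[m]
def rect(w): 
    (cx,cy),(a,b),t=cv2.minAreaRect(w[:,:2].astype(np.float32)); return np.round([cx,cy,a,b,t,np.median(w[:,2])],1)
for n in ['scene','side']:
    print(n)
    for nm,c,r,z0,z1 in [('cover',(640,-290),80,24,37),('coverall',(640,-290),80,7,37),('hous',(580,12),75,44,56),('houstop',(580,12),75,36,70),('plate',(580,12),95,7,24),('grip',(570,250),90,88,106),('gunall',(590,230),160,65,112)]:
        w,c_=pts(n,c,r,z0,z1)
        if len(w)>5: print(nm,len(w),rect(w))
    w,c_=pts(n,(590,230),160,65,112)
    k=w[:,2]>55; im=np.zeros((10,10))
# ortho map of gun and housing, both cams, from close
def ortho(n,x0,x1,y0,y1,zmin,s):
    P,im,d=o[n]; w=cloud(P,d).reshape(-1,3); col=im.reshape(-1,3)
    m=(d.reshape(-1)>0)&(w[:,0]>x0)&(w[:,0]<x1)&(w[:,1]>y0)&(w[:,1]<y1)&(w[:,2]>zmin)
    out=np.full((int((x1-x0)*s),int((y1-y0)*s),3),(60,30,30),np.uint8)
    for q,c in sorted(zip(w[m].tolist(),col[m].tolist()),key=lambda t:t[0][2]):
        cv2.circle(out,(int((y1-q[1])*s),int((x1-q[0])*s)),2,c,-1)
    return out
a=[ortho(n,440,700,60,330,45,1.45) for n in ['scene','side']]
cv2.imwrite('pics/ortho.png',np.hstack(a))
E
```

```text
scene
cover 381 [ 634.4 -286.   105.1   49.2   80.8   30.8]
coverall 524 [ 640.9 -291.6  152.5  134.7   22.8   29. ]
hous 257 [566.   22.1 120.8  49.4  76.6  50.8]
houstop 372 [570.3  20.5 121.3  62.5  72.7  49.8]
plate 364 [579.8   7.3 179.9 173.3  13.6  12.6]
grip 333 [600.5 268.1 101.4 172.1  27.5  96.8]
gunall 478 [585.  275.1 121.3 227.2  31.   94. ]
side
cover 337 [ 629.9 -285.5  103.5   50.6   82.8   30.8]
coverall 469 [ 630.  -285.6  104.7  103.1   40.6   29.5]
hous 467 [560.7  20.2 118.1  50.1  76.3  50.6]
houstop 649 [560.8  20.2 120.5  50.   76.4  49.7]
plate 554 [578.   27.7 141.5 141.2  84.7  13.3]
grip 818 [599.4 265.3 102.5 175.6  24.4  97.8]
gunall 1093 [584.3 273.3 121.2 229.   27.7  95.8]
```

View pics/ortho.png

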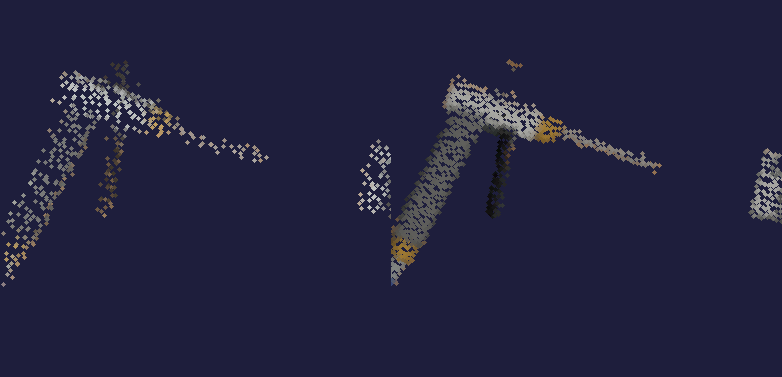

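>>> {"op": "play_rows", "data": {"moves": [{"gripper":0.0854,"tx":0.032,"ty":-0.037,"tz":-0.005,"spin":8},{"gripper":0.0854,"tx":0.0265,"ty":-0.041,"tz":-0.005,"spin":8},{"gripper":0.0854,"tx":0.0205,"ty":-0.0445,"tz":-0.005,"spin":8},{"gripper":0.0854,"tx":0.014,"ty":-0.047,"tz":-0.005,"spin":8},{"gripper":0.0854,"tx":0.0075,"ty":-0.0485,"tz":-0.005,"spin":8}]}}

```text
time: 0.6
tool_pos: [320.6, -401.0, 255.8]
orientation: [-3.141, 0.001, -0.349]
ft_force: [1.0, 0.7, -0.5]
finger_gap: 1.001
grasp_force: 0.0
```

>>> {"op": "play_rows", "data": {"moves": [{"gripper":0.0854,"tx":0.0005,"ty":-0.049,"tz":0,"spin":0},{"gripper":0.0854,"tx":0.0005,"ty":-0.049,"tz":0,"spin":0},{"gripper":0.0854,"tx":0.0005,"ty":-0.049,"tz":0,"spin":0},{"gripper":0.0854,"tx":0.0005,"ty":-0.049,"tz":0,"spin":0},{"gripper":0.0854,"tx":0.0005,"ty":-0.049,"tz":0,"spin":0}]}}

```text
time: 1.1
tool_pos: [405.0, -171.2, 256.0]
orientation: [-3.141, -0.0, -0.343]
ft_force: [1.1, -1.2, -0.1]
finger_gap: 0.997
grasp_force: 0.0
```

>>> {"op": "play_rows", "data": {"moves": [{"gripper":0.0854,"tx":0.0005,"ty":-0.049,"tz":0,"spin":0},{"gripper":0.0854,"tx":0.0005,"ty":-0.049,"tz":0,"spin":0},{"gripper":0.0854,"tx":0.0005,"ty":-0.049,"tz":0,"spin":0},{"gripper":0.0854,"tx":0.0005,"ty":-0.049,"tz":0,"spin":0},{"gripper":0.0854,"tx":0.0005,"ty":-0.049,"tz":0,"spin":0}]}}

```text
time: 1.6
tool_pos: [489.6, 58.9, 256.1]
orientation: [3.141, 0.0, -0.342]
ft_force: [1.7, -0.2, -0.1]
finger_gap: 0.997
grasp_force: 0.0
```

```bash
python3 - <<'E'
from h import *
import pickle
s=robot.read_state(); print(s['time'],s['tool_pos'],s['orientation'],s['qpos'])
p=snap('wrist'); pickle.dump(p,open('w1.pkl','wb')); cv2.imwrite('pics/w1.png',p[1]); print(np.round(p[0]['world_from_camera'],3),p[0]['fov_y'])
E
```

```text
1.6 [489.61748815  58.86644046 256.06099524] [ 3.14141772e+00  9.19378971e-06 -3.42035037e-01] [-8.63195995e-02 -1.43300519e-01  1.98563649e+00 -1.73262527e-04
  1.29930983e+00  1.82655823e+00]
[[-3.35000e-01  8.99000e-01  2.82000e-01  5.62215e+02]
 [-9.42000e-01 -3.20000e-01 -1.01000e-01  3.41730e+01]
 [-0.00000e+00 -2.99000e-01  9.54000e-01  3.98223e+02]
 [ 0.00000e+00  0.00000e+00  0.00000e+00  1.00000e+00]] 64.75719795078425
```

View pics/w1.png

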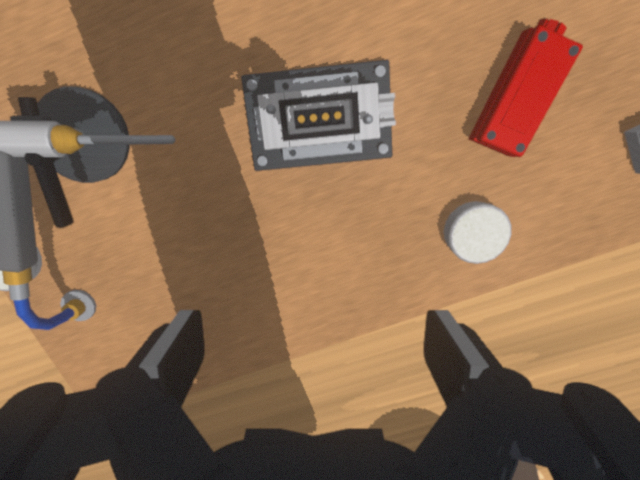

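>>> {"op": "play_rows", "data": {"moves": [{"gripper":0.0854,"tx":0.0,"ty":-0.048,"tz":0,"spin":0},{"gripper":0.0854,"tx":0.0,"ty":-0.048,"tz":0,"spin":0},{"gripper":0.0854,"tx":0.0,"ty":-0.048,"tz":0,"spin":0},{"gripper":0.0854,"tx":0.0,"ty":-0.048,"tz":0,"spin":0},{"gripper":0.0854,"tx":0.0,"ty":-0.02,"tz":0,"spin":0}]}}

```text
time: 2.15
tool_pos: [560.9, 259.8, 255.4]
orientation: [-3.141, 0.001, -0.339]
ft_force: [0.1, -0.7, -0.3]
finger_gap: 1.003
grasp_force: 0.0
```

```bash
python3 - <<'E'
from h import *
import pickle
s=robot.read_state(); print(s['time'],s['tool_pos'],s['orientation'])
p=snap('wrist'); pickle.dump(p,open('w2.pkl','wb'))
a=cv2.resize(p[1][60:360,110:510],(800,600),interpolation=cv2.INTER_CUBIC); cv2.imwrite('pics/w2.png',a)
# housing from w1
P,im,d=pickle.load(open('w1.pkl','rb')); w=cloud(P,d).reshape(-1,3)
m=(d.reshape(-1)>0)&(np.hypot(w[:,0]-570,w[:,1]-15)<75)&(w[:,2]>46)&(w[:,2]<55)
print(cv2.minAreaRect(w[m][:,:2].astype(np.float32)),np.median(w[m][:,2]),m.sum())
for u,v in [(272,108),(367,118),(382,110),(258,115)]: print(d[v,u],world(P,0,u,v,z=60),world(P,0,u,v,z=50))
cv2.imwrite('pics/w1h.png',cv2.resize(im[50:180,230:410],None,fx=4.4,fy=4.4,interpolation=cv2.INTER_CUBIC))
E
```

```text
2.15 [560.92000561 259.79141255 255.41722509] [-3.14129708e+00  1.10805621e-03 -3.39378391e-01]
((564.0914306640625, 20.916961669921875), (118.03843688964844, 46.688697814941406), 76.04703521728516) 49.76701575061247 4755
316.8575 [585.53512856  63.08812824  60.        ] [586.22462167  63.94304515  50.        ]
320.5842 [551.08989746  -9.85024811  60.        ] [550.76097306 -11.15184799  50.        ]
337.40134 [552.94363394 -23.61774519  60.        ] [552.66951764 -25.32639881  50.        ]
356.40063 [584.31238933  76.28908675  60.        ] [584.96573058  77.53430696  50.        ]
```

View pics/w2.png

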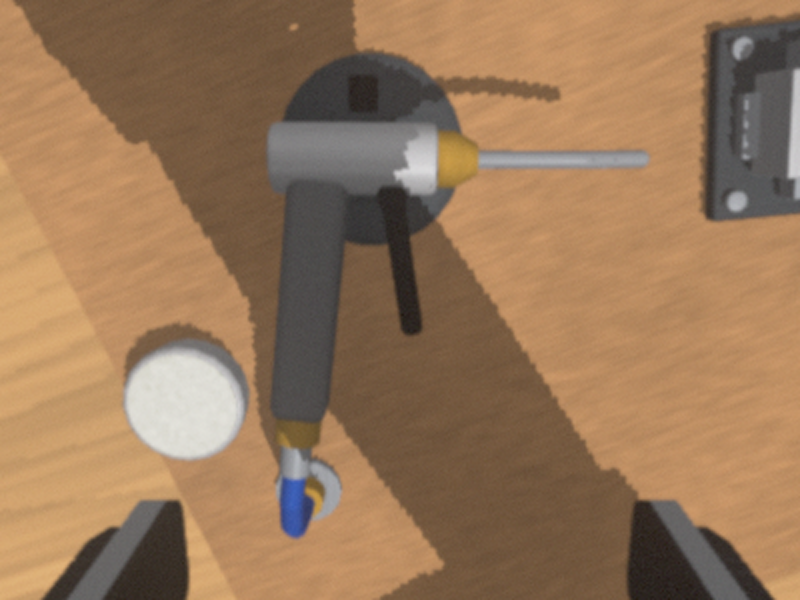

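View pics/w1h.png

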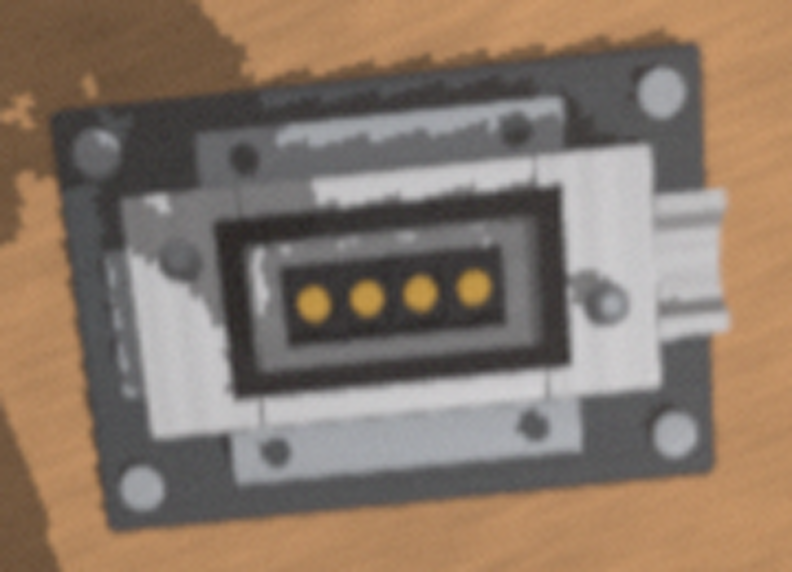

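The wrist view shows the barrel's back at (245,138), the tube's tip at (433,139), the trigger's free end at about (315,223) and the grip to its left. In the housing crop, dowel_a's top is at (271,109) and dowel_b's at (368,119) in full-picture pixels.

```bash
cat >> h.py <<'E'
def rows(target,yaw_deg,n):
    "print total tool shift (m) and spin from the present pose to a world TCP target"
    s=robot.read_state(); y=s['orientation'][2]; D=np.array(target)-s['tool_pos']
    c,n_=np.cos(y),np.sin(y)
    print('t',s['time'],'pos',np.round(s['tool_pos'],1),'ori',np.round(s['orientation'],4),'tool shift mm',np.round([D[0]*c+D[1]*n_,D[0]*n_-D[1]*c,-D[2]],1),'/row',np.round(np.array([D[0]*c+D[1]*n_,D[0]*n_-D[1]*c,-D[2]])/n,2),'spin',round((np.degrees(y)-yaw_deg+180)%360-180,2))
E
python3 - <<'E'
from h import *
import pickle
P,im,d=pickle.load(open('w2.pkl','rb'))
f=lambda u,v,z: world(P,0,110+u/2,60+v/2,z=z)[:2]
back,tip=f(268,157,85),f(648,158.5,85)
ex=tip-back; print('len',np.linalg.norm(ex),'(154)'); ex/=np.linalg.norm(ex); ey=np.array([-ex[1],ex[0]])
o=(back+26*ex+tip-128*ex)/2; print('orig',o,'yaw',np.degrees(np.arctan2(ex[1],ex[0])))
L=lambda u,v,z: np.round([(f(u,v,z)-o)@ex,(f(u,v,z)-o)@ey],1)
print('trig end front',L(420,325,89),'grip back',L(284,280,85),L(278,350,85),'grip front',L(340,280,85),'grip end',L(300,415,85),'barrel edges',L(350,123,85),L(350,193,85), 'trig root',L(380,190,85),L(404,190,85))
for l in [(-2.5,-58.5),(4,-58.5)]: print('grasp',l,o+l[0]*ex+l[1]*ey)
c=o-2.5*ex-58.5*ey
rows([c[0],c[1],60],np.degrees(np.arctan2(ex[1],ex[0]))+90,5)
P,im,d=pickle.load(open('w1.pkl','rb'))
a=world(P,0,270.9,108.6,z=62)[:2]; b=world(P,0,368.2,118.9,z=62)[:2]
v=b-a; th=np.arctan2(v[1],v[0])-np.arctan2(-16,82); R=np.array([[np.cos(th),-np.sin(th)],[np.sin(th),np.cos(th)]])
print('dowels',a,b,np.linalg.norm(v),'(83.5) yaw',np.degrees(th),'orig',(a+b)/2-R@[0,2])
w=cloud(P,d).reshape(-1,3)
E
```

```text
len 151.11775424319313 (154)
orig [632.71345261 268.44712323] yaw -109.69181857976149
trig end front [ 36.5 -67.6] grip back [-20.4 -49.5] [-24.4 -80. ] grip front [  2.9 -49.4] grip end [ -16.1 -109.9] barrel edges [ 8.3 13. ] [  7.8 -13.8] trig root [ 19.9 -12.6] [ 29.6 -12.5]
grasp (-2.5, -58.5) [578.47701247 290.51312787]
grasp (4, -58.5) [576.28676714 284.39325652]
t 2.2 pos [561.2 260.9 255.3] ori [-3.140e+00  1.200e-03 -3.387e-01] tool shift mm [  6.5 -33.7 195.3] /row [ 1.29 -6.73 39.05] spin 0.29
dowels [585.26579285  63.95770918] [550.1272747  -10.33051438] 82.17941115009255 (83.5) yaw -104.27332780293467 orig [565.75827256  27.30669319]
```

>>> {"op": "play_rows", "data": {"moves": [{"gripper":0.0854,"tx":0.0065,"ty":-0.0307,"tz":0.02,"spin":0.3},{"gripper":0.0854,"tx":0,"ty":0,"tz":0.045,"spin":0},{"gripper":0.0854,"tx":0,"ty":0,"tz":0.045,"spin":0},{"gripper":0.0854,"tx":0,"ty":0,"tz":0.045,"spin":0},{"gripper":0.0854,"tx":0,"ty":0,"tz":0.04,"spin":0}]}}

```text
time: 2.7
tool_pos: [576.0, 282.2, 58.5]
orientation: [3.14, 0.002, -0.348]
ft_force: [0.4, -0.0, -0.2]
finger_gap: 0.999
grasp_force: 0.0
```

>>> {"op": "play_rows", "data": {"moves": [{"gripper":0.058,"tx":0,"ty":0,"tz":0,"spin":0},{"gripper":0.058,"tx":0,"ty":0,"tz":0,"spin":0},{"gripper":0.058,"tx":0,"ty":0,"tz":0,"spin":0}], "newtons": 30}}

```text
time: 3.0
tool_pos: [577.1, 281.9, 62.8]
orientation: [3.139, 0.0, -0.347]
ft_force: [-2.8, -4.7, -2.9]
finger_gap: 0.68
grasp_force: 2.8
```

>>> {"op": "play_rows", "data": {"moves": [{"gripper":0.05,"tx":0,"ty":0,"tz":0,"spin":0},{"gripper":0.05,"tx":0,"ty":0,"tz":0,"spin":0},{"gripper":0.05,"tx":0,"ty":0,"tz":0,"spin":0}]}}

```text
time: 3.3
tool_pos: [578.1, 284.9, 64.2]
orientation: [-3.137, -0.001, -0.35]
ft_force: [-2.1, 4.3, -0.9]
finger_gap: 0.584
grasp_force: 15.7
```

```bash
python3 - <<'E'
from h import *
rows([579,288,60],-19.7,1)
P,im,d=snap('wrist')
_,a,_=snap('scene'); _,b,_=snap('side')
q=np.hstack([cv2.resize(im,(400,300)),cv2.resize(a[130:230,340:473],(400,300))]); r=cv2.resize(b[270:420,160:360],(400,300))
cv2.imwrite('pics/g.png',np.vstack([q,np.hstack([r,r*0])]))
E
```

```text
t 3.3 pos [578.1 284.9  64.2] ori [-3.1369e+00 -1.3000e-03 -3.5010e-01] tool shift mm [-0.2 -3.3  4.2] /row [-0.2  -3.27  4.17] spin -0.36
```

View pics/g.png

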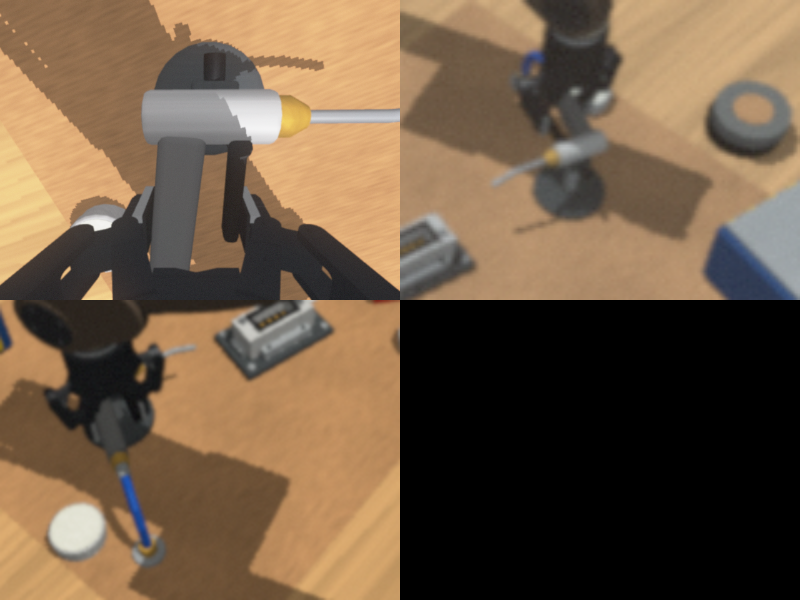

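The fingers straddle the grip back at (135,210) and the trigger at (250,210). The trigger is partly in. Now I'll squeeze fully.

>>> {"op": "play_rows", "data": {"moves": [{"gripper":0.04,"tx":0,"ty":-0.002,"tz":0.002,"spin":0},{"gripper":0.04,"tx":0,"ty":0,"tz":0,"spin":0},{"gripper":0.04,"tx":0,"ty":0,"tz":0,"spin":0},{"gripper":0.04,"tx":0,"ty":0,"tz":0,"spin":0},{"gripper":0.04,"tx":0,"ty":0,"tz":0,"spin":0}], "newtons": 35}}

```text
time: 3.95
tool_pos: [578.7, 286.7, 64.8]
orientation: [-3.138, 0.0, -0.352]
ft_force: [-8.9, 1.6, 10.9]
finger_gap: 0.536
grasp_force: 36.1
```

>>> {"op": "play_rows", "data": {"moves": [{"gripper":0.04,"tx":0,"ty":0,"tz":0,"spin":0},{"gripper":0.04,"tx":0,"ty":0,"tz":0,"spin":0},{"gripper":0.04,"tx":0,"ty":0,"tz":0,"spin":0}], "newtons": 50}}

```text
time: 4.25
tool_pos: [578.7, 286.8, 65.0]
orientation: [-3.137, 0.0, -0.353]
ft_force: [-8.5, 1.5, 10.4]
finger_gap: 0.533
grasp_force: 49.8
```

>>> {"op": "play_rows", "data": {"moves": [{"gripper":0.0854,"tx":0,"ty":0.002,"tz":0,"spin":0},{"gripper":0.0854,"tx":0,"ty":0,"tz":0,"spin":0},{"gripper":0.0854,"tx":0,"ty":0,"tz":0,"spin":0},{"gripper":0.0854,"tx":0,"ty":0,"tz":0,"spin":0}]}}

```text
time: 4.65
tool_pos: [578.8, 283.5, 61.4]
orientation: [-3.139, -0.003, -0.347]
ft_force: [0.3, 0.8, -1.0]
finger_gap: 1.001
grasp_force: 0.0
```

>>> {"op": "play_rows", "data": {"moves": [{"gripper":0.0854,"tx":0,"ty":0,"tz":-0.03,"spin":0},{"gripper":0.0854,"tx":0,"ty":0,"tz":-0.045,"spin":0},{"gripper":0.0854,"tx":0,"ty":0,"tz":-0.045,"spin":0},{"gripper":0.0854,"tx":0,"ty":0,"tz":-0.045,"spin":0},{"gripper":0.0854,"tx":0,"ty":0,"tz":-0.03,"spin":0}]}}

```text
time: 5.15
tool_pos: [578.7, 283.7, 260.0]
orientation: [-3.137, -0.006, -0.347]
ft_force: [0.1, -0.1, -1.1]
finger_gap: 1.0
grasp_force: 0.0
```

```bash
python3 - <<'E'
from h import *
import pickle
def trig(p,o=np.array([632.7,268.4]),th=np.radians(-109.7)):
    P,im,d=p; w=cloud(P,d); ex=np.array([np.cos(th),np.sin(th)]); ey=np.array([-ex[1],ex[0]])
    l=np.stack([(w[...,:2]-o)@ex,(w[...,:2]-o)@ey],-1)
    for y in (-40,-50,-60,-66):
        m=(d>0)&(abs(l[...,1]-y)<2)&(w[...,2]>80)&(w[...,2]<97)&(l[...,0]>8)&(l[...,0]<45)
        print(y,m.sum(),np.round(np.percentile(l[...,0][m],[2,50,98]),1) if m.any() else '')
trig(pickle.load(open('w2.pkl','rb'))); p=snap('wrist'); print('now'); trig(p)
rows([632,-287,255],82,15)
E
```

```text
-40 56 [24.  28.5 32.9]
-50 54 [25.6 29.7 33.8]
-60 49 [27.2 31.4 35.6]
-66 49 [28.1 32.2 36.4]
now
-40 53 [23.7 27.8 32.3]
-50 55 [25.2 29.  34.3]
-60 48 [26.8 30.9 35.3]
-66 48 [27.5 31.9 36.4]
t 5.2 pos [580.7 284.4 265.6] ori [-3.1321 -0.0127 -0.3471] tool shift mm [242.6 519.9  10.6] /row [16.17 34.66  0.71] spin -101.89
```

>>> {"op": "play_rows", "data": {"moves": [{"gripper":0.0854,"tx":0.008,"ty":0.026,"tz":0,"spin":-8},{"gripper":0.0854,"tx":0.0045,"ty":0.0265,"tz":0,"spin":-8},{"gripper":0.0854,"tx":0.0005,"ty":0.027,"tz":0,"spin":-8},{"gripper":0.0854,"tx":-0.003,"ty":0.027,"tz":0,"spin":-8},{"gripper":0.0854,"tx":-0.007,"ty":0.026,"tz":0,"spin":-8}]}}

```text
time: 5.7
tool_pos: [571.2, 147.2, 254.6]
orientation: [3.141, -0.001, 0.357]
ft_force: [0.9, 0.1, 0.3]
finger_gap: 1.001
grasp_force: 0.0
```

>>> {"op": "play_rows", "data": {"moves": [{"gripper":0.0854,"tx":-0.0105,"ty":0.025,"tz":0,"spin":-8},{"gripper":0.0854,"tx":-0.014,"ty":0.0235,"tz":0,"spin":-8},{"gripper":0.0854,"tx":-0.017,"ty":0.021,"tz":0,"spin":-8},{"gripper":0.0854,"tx":-0.02,"ty":0.0185,"tz":0.01,"spin":-8},{"gripper":0.0854,"tx":-0.022,"ty":0.0155,"tz":0.01,"spin":-8}]}}

```text
time: 6.2
tool_pos: [564.8, 11.5, 235.0]
orientation: [3.139, -0.001, 1.055]
ft_force: [0.9, 1.2, 0.8]
finger_gap: 0.998
grasp_force: 0.0
```

>>> {"op": "play_rows", "data": {"moves": [{"gripper":0.0854,"tx":-0.024,"ty":0.0125,"tz":0.01,"spin":-8},{"gripper":0.0854,"tx":-0.0255,"ty":0.009,"tz":0.01,"spin":-8},{"gripper":0.0854,"tx":0,"ty":0,"tz":0,"spin":0},{"gripper":0.0854,"tx":0,"ty":0,"tz":0,"spin":0}]}}

```text
time: 6.6
tool_pos: [562.1, -41.7, 214.4]
orientation: [3.141, -0.0, 1.325]
ft_force: [-0.2, 0.6, 0.6]
finger_gap: 0.999
grasp_force: 0.0
```

```bash
python3 - <<'E'
from h import *
import pickle
p=snap('wrist'); pickle.dump(p,open('w3.pkl','wb'))
P,im,d=p; w=cloud(P,d)
m=(d>0)&(np.hypot(w[...,0]-566,w[...,1]-27)<75)&(w[...,2]>46)&(w[...,2]<56); v,u=np.nonzero(m)
print(m.sum(),u.min(),u.max(),v.min(),v.max(),np.median(w[...,2][m]))
m2=(d>0)&(np.hypot(w[...,0]-566,w[...,1]-27)<60)&(w[...,2]>57)&(w[...,2]<70)
n,lab,st,ce=cv2.connectedComponentsWithStats(m2.astype(np.uint8))
for i in range(1,n):
    if st[i,4]>8: print('blob',st[i],np.round(ce[i],1),np.round(w[lab==i].mean(0),1))
rows([632,-337,230],82,7)
E
```

```text
5868 265 326 63 218 49.87355606886504
blob [304  72  11  12 102] [308.7  77.6] [585.6  64.9  60.1]
blob [284 186  11  10  81] [288.9 190.5] [550.3 -10.5  60.1]
t 6.65 pos [562.3 -41.1 214.8] ori [ 3.1407e+00 -4.0000e-04  1.3264e+00] tool shift mm [-270.2  139.2  -15.2] /row [-38.6   19.88  -2.17] spin -6.0
```

>>> {"op": "play_rows", "data": {"moves": [{"gripper":0.0854,"tx":-0.0385,"ty":0.02,"tz":-0.003,"spin":0},{"gripper":0.0854,"tx":-0.0385,"ty":0.02,"tz":-0.003,"spin":0},{"gripper":0.0854,"tx":-0.0385,"ty":0.02,"tz":-0.003,"spin":0},{"gripper":0.0854,"tx":-0.0385,"ty":0.02,"tz":-0.003,"spin":0},{"gripper":0.0854,"tx":-0.0385,"ty":0.02,"tz":-0.003,"spin":0}]}}

```text
time: 7.15
tool_pos: [614.0, -252.7, 230.5]
orientation: [3.14, 0.0, 1.329]
ft_force: [0.3, 0.3, 1.4]
finger_gap: 0.999
grasp_force: 0.0
```

>>> {"op": "play_rows", "data": {"moves": [{"gripper":0.0854,"tx":-0.0385,"ty":0.02,"tz":0,"spin":0},{"gripper":0.0854,"tx":-0.0385,"ty":0.02,"tz":0,"spin":-6},{"gripper":0.0854,"tx":0,"ty":0,"tz":0,"spin":0},{"gripper":0.0854,"tx":0,"ty":0,"tz":0,"spin":0}]}}

```text
time: 7.55
tool_pos: [633.7, -336.4, 229.3]
orientation: [3.141, -0.001, 1.431]
ft_force: [0.1, 1.1, -1.0]
finger_gap: 0.998
grasp_force: 0.0
```

```bash
python3 - <<'E'
from h import *
import pickle
p=snap('wrist'); pickle.dump(p,open('w4.pkl','wb'))
P,im,d=p; w=cloud(P,d)
for z0,z1 in((25,36),(15,36)):
  m=((d>0)&(np.hypot(w[...,0]-632,w[...,1]+287)<80)&(w[...,2]>z0)&(w[...,2]<z1)).astype(np.uint8)
  n,lab,st,ce=cv2.connectedComponentsWithStats(m)
  for i in range(1,n):
    if st[i,4]>300:
        q=w[lab==i]; print(z0,st[i],cv2.minAreaRect(q[:,:2].astype(np.float32)),np.median(q[:,2]),q[:,:2].mean(0))
# outlet: points z 8..14 beyond the -y end
m=(d>0)&(abs(w[...,0]-625)<60)&(w[...,1]<-325)&(w[...,1]>-375)&(w[...,2]>8)&(w[...,2]<18)
print('outlet',m.sum(),w[m].mean(0) if m.any() else '',w[m].min(0) if m.any() else '')
cv2.imwrite('pics/w4.png',cv2.resize(im,(800,600)))
rows([632,-287,30],82,5)
E
```

```text
25 [ 279   94   54  121 6192] ((633.7203369140625, -286.5818786621094), (104.64422607421875, 45.9808464050293), 81.13504791259766) 29.778311677911233 [ 634.21951616 -283.94098825]
15 [ 279   94   54  121 6193] ((633.7203369140625, -286.5818786621094), (104.64422607421875, 45.9808464050293), 81.13504791259766) 29.77814182955649 [ 634.22427187 -283.9338384 ]
outlet 188 [ 624.22005999 -347.07924716   11.0298359 ] [ 613.80346966 -352.90677289    8.009201  ]
t 7.6 pos [ 633.6 -335.4  229.5] ori [ 3.1414e+00 -6.0000e-04  1.4325e+00] tool shift mm [ 47.8  -8.3 199.5] /row [ 9.55 -1.66 39.89] spin 0.08
```

View pics/w4.png

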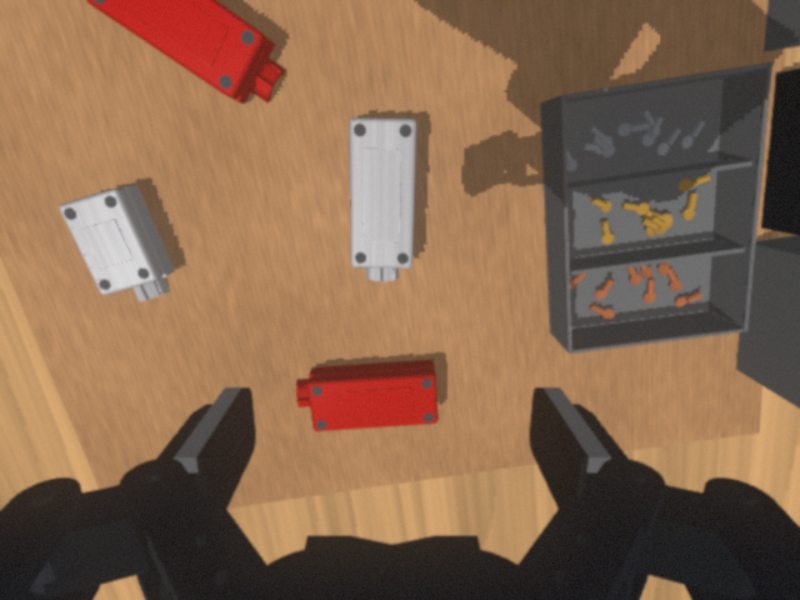

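The long grey cover is at (382,195), with its outlet down at (382,272) and clear room on both sides. The red ones and the short one are well away. The fit gives a middle of (633.7,-286.6), yaw -98.9° and top at 30 mm, which agrees with the sizes given.

>>> {"op": "play_rows", "data": {"moves": [{"gripper":0.0854,"tx":0.0483,"ty":-0.0066,"tz":0.005,"spin":0.95},{"gripper":0.0854,"tx":0,"ty":0,"tz":0.049,"spin":0},{"gripper":0.0854,"tx":0,"ty":0,"tz":0.049,"spin":0},{"gripper":0.0854,"tx":0,"ty":0,"tz":0.049,"spin":0},{"gripper":0.0854,"tx":0,"ty":0,"tz":0.049,"spin":0}]}}

```text
time: 8.1
tool_pos: [633.8, -285.3, 27.9]
orientation: [3.14, 0.0, 1.418]
ft_force: [1.0, -0.9, -0.0]
finger_gap: 1.0
grasp_force: 0.0
```

>>> {"op": "play_rows", "data": {"moves": [{"gripper":0.0854,"tx":0,"ty":0,"tz":0.01,"spin":0},{"gripper":0.0854,"tx":0,"ty":0,"tz":0,"spin":0}]}}

```text
time: 8.3
tool_pos: [632.2, -285.5, 16.6]
orientation: [-3.138, -0.002, 1.417]
ft_force: [0.7, 0.7, -0.0]
finger_gap: 1.003
grasp_force: 0.0
```

```bash
python3 -c "
from h import *
rows([633.7,-286.6,4],81.1,1)"
```

```text
t 8.3 pos [ 632.2 -285.5   16.6] ori [-3.1375e+00 -2.0000e-03  1.4175e+00] tool shift mm [-0.9  1.7 12.6] /row [-0.87  1.7  12.64] spin 0.11
```

>>> {"op": "play_rows", "data": {"moves": [{"gripper":0.0854,"tx":-0.0005,"ty":0.001,"tz":0.012,"spin":0},{"gripper":0.0854,"tx":0,"ty":0,"tz":0,"spin":0},{"gripper":0.055,"tx":0,"ty":0,"tz":0,"spin":0},{"gripper":0.055,"tx":0,"ty":0,"tz":0,"spin":0},{"gripper":0.055,"tx":0,"ty":0,"tz":0,"spin":0}], "newtons": 30}}

```text
time: 8.8
tool_pos: [634.7, -289.0, 7.6]
orientation: [3.14, 0.001, 1.416]
ft_force: [-0.2, 0.4, -0.3]
finger_gap: 0.642
grasp_force: 0.0
```

>>> {"op": "play_rows", "data": {"moves": [{"gripper":0.035,"tx":0,"ty":0,"tz":0,"spin":0},{"gripper":0.035,"tx":0,"ty":0,"tz":0,"spin":0},{"gripper":0.035,"tx":0,"ty":0,"tz":0,"spin":0},{"gripper":0.035,"tx":0,"ty":0,"tz":0,"spin":0}], "newtons": 60}}

```text
time: 9.2
tool_pos: [634.7, -289.1, 7.4]
orientation: [3.14, 0.001, 1.416]
ft_force: [-1.1, -0.7, 4.4]
finger_gap: 0.518
grasp_force: 64.9
```

```bash
python3 -c "
from h import *
s=robot.read_state();print(s['ft_force'])
rows([566,27.7,130],76,1)"
```

```text
[-1.11996182 -0.6582084   4.44776286]
t 9.2 pos [ 634.7 -289.1    7.4] ori [3.140e+00 8.000e-04 1.416e+00] tool shift mm [ 302.4 -116.8 -122.6] /row [ 302.42 -116.76 -122.57] spin 5.13
```

>>> {"op": "play_rows", "data": {"moves": [{"gripper":0.035,"tx":0,"ty":0,"tz":-0.005,"spin":0},{"gripper":0.035,"tx":0,"ty":0,"tz":-0.03,"spin":0},{"gripper":0.035,"tx":0,"ty":0,"tz":-0.04,"spin":0},{"gripper":0.035,"tx":0.02,"ty":-0.007,"tz":-0.03,"spin":0},{"gripper":0.035,"tx":0.037,"ty":-0.015,"tz":0,"spin":0}], "newtons": 90}}

```text
time: 9.7
tool_pos: [624.1, -231.9, 116.9]
orientation: [3.131, 0.004, 1.413]
ft_force: [1.4, -0.5, -1.5]
finger_gap: 0.519
grasp_force: 92.9
```

>>> {"op": "play_rows", "data": {"moves": [{"gripper":0.035,"tx":0.037,"ty":-0.0145,"tz":0,"spin":0},{"gripper":0.035,"tx":0.037,"ty":-0.0145,"tz":0,"spin":0},{"gripper":0.035,"tx":0.037,"ty":-0.0145,"tz":0,"spin":0},{"gripper":0.035,"tx":0.037,"ty":-0.0145,"tz":0,"spin":0},{"gripper":0.035,"tx":0.037,"ty":-0.0145,"tz":0,"spin":0}]}}

```text
time: 10.2
tool_pos: [576.0, -33.0, 109.6]
orientation: [-3.138, -0.0, 1.416]
ft_force: [0.0, -0.1, -2.7]
finger_gap: 0.522
grasp_force: 92.9
```

>>> {"op": "play_rows", "data": {"moves": [{"gripper":0.035,"tx":0.03,"ty":-0.0115,"tz":0,"spin":0},{"gripper":0.035,"tx":0.02,"ty":-0.008,"tz":0,"spin":2.5},{"gripper":0.035,"tx":0.01,"ty":-0.004,"tz":0,"spin":2.6},{"gripper":0.035,"tx":0,"ty":0,"tz":0,"spin":0},{"gripper":0.035,"tx":0,"ty":0,"tz":0,"spin":0}]}}

```text
time: 10.7
tool_pos: [563.8, 28.1, 110.3]
orientation: [-3.14, 0.0, 1.329]
ft_force: [0.2, -1.2, -2.3]
finger_gap: 0.519
grasp_force: 92.8
```

```bash
cat > m.py <<'E'
from h import *
import pickle
s=robot.read_state(); P,im,d=snap('wrist'); pickle.dump((s,P,im,d),open('w5.pkl','wb'))
w=cloud(P,d); y=s['orientation'][2]; D=w-s['tool_pos']
t=np.stack([D[...,0]*np.cos(y)+D[...,1]*np.sin(y),D[...,0]*np.sin(y)-D[...,1]*np.cos(y),D[...,2]],-1)
m=(d>0)&(abs(t[...,1])<30)&(t[...,0]>0)&(t[...,0]<70)&(t[...,2]>-10)&(t[...,2]<45)
q=t[m]; print(len(q),np.round(np.percentile(q,[1,50,99],axis=0),1))
top=q[:,2]>np.percentile(q[:,2],50)-5; q=q[top]; print('ntop',len(q),'zmed',np.median(q[:,2]))
for x in range(14,56,6):
    k=abs(q[:,0]-x)<3
    if k.sum()>10: print('x',x,k.sum(),'y',np.round([q[k,1].min(),q[k,1].max()],1),'z',round(np.median(q[k,2]),2))
for yy in range(-20,21,5):
    k=abs(q[:,1]-yy)<2.5
    if k.sum()>5: print('y',yy,'xmax',round(q[k,0].max(),1))
rows([566,27.7,100],76,1); print(s['ft_force'],s['finger_gap'],s['grasp_force'])
E
python3 m.py
```

```text
24181 [[  0.6 -26.9  -2.6]
 [ 27.7   0.7  22.3]
 [ 54.1  27.8  41.7]]
ntop 22397 zmed 22.342236025812966
x 14 3535 y [-30.  30.] z 23.02
x 20 2040 y [-22.6  23.5] z 22.46
x 26 2104 y [-22.4  23.7] z 22.47
x 32 2248 y [-22.4  23.6] z 22.35
x 38 2300 y [-22.4  23.7] z 21.98
x 44 2369 y [-22.4  23.6] z 22.08
x 50 2581 y [-22.4  23.7] z 21.88
y -20 xmax 54.2
y -15 xmax 54.2
y -10 xmax 54.3
y -5 xmax 54.2
y 0 xmax 54.2
y 5 xmax 54.2
y 10 xmax 54.2
y 15 xmax 54.2
y 20 xmax 54.1
t 10.75 pos [564.1  27.7 110.6] ori [-3.1404e+00  4.0000e-04  1.3276e+00] tool shift mm [ 0.5  1.9 10.6] /row [ 0.51  1.85 10.59] spin 0.07
[ 0.16259165 -1.17545968 -2.30955441] 0.5185858555769421 92.81459257006645
```

```bash
python3 - <<'E'
from h import *
import pickle
P,im,d=pickle.load(open('w3.pkl','rb')); w=cloud(P,d); th=np.radians(-104.05); R=np.array([[np.cos(th),-np.sin(th)],[np.sin(th),np.cos(th)]])
l=(w[...,:2]-[566,27.7])@R; m=(d>0)&(abs(w[...,2]-50)<2.0)&(abs(l[...,0])<70)&(abs(l[...,1])<30); q=l[m]
for x in range(-50,51,10):
    k=abs(q[:,0]-x)<4; print(x,k.sum(),np.round([q[k,1].min(),q[k,1].max()],1))
for y in range(-20,21,8):
    k=abs(q[:,1]-y)<4; print('y',y,np.round([q[k,0].min(),q[k,0].max()],1))
m=(d>0)&(w[...,2]>60.8)&(w[...,2]<64)&(abs(l[...,0])<50)&(abs(l[...,1])<20); q=l[m]
for s in(-1,1): k=q[:,0]*s>0; print('dowel top',k.sum(),q[k].mean(0),q[k].min(0),q[k].max(0))
E
```

```text
-50 507 [-22.6  22.7]
-40 631 [-23.   22.8]
-30 274 [-22.7  22.1]
-20 200 [-23.1  22.3]
-10 193 [-22.7  22.3]
0 198 [-23.1  22.4]
10 183 [-22.7  22.5]
20 176 [-23.1  22.6]
30 232 [-22.6  22.7]
40 482 [-23.   22.8]
50 438 [-22.4  22.8]
y -20 [-51.2  52.4]
y -12 [-51.3  66. ]
y -4 [-52.   52.3]
y 4 [-52.   52.4]
y 12 [-52.  66.]
y 20 [-52.   52.3]
dowel top 33 [-40.92215735   9.84283467] [-43.72671576   8.05566144] [-38.40399674  12.36182493]
dowel top 30 [41.06302098 -6.11145275] [38.66276285 -8.8921506 ] [43.44885717 -4.20772873]
```

>>> {"op": "play_rows", "data": {"moves": [{"gripper":0.035,"tx":-0.0018,"ty":0.0013,"tz":0.015,"spin":0.1},{"gripper":0.035,"tx":0,"ty":0,"tz":0.015,"spin":0},{"gripper":0.035,"tx":0,"ty":0,"tz":0,"spin":0},{"gripper":0.035,"tx":0,"ty":0,"tz":0,"spin":0},{"gripper":0.035,"tx":0,"ty":0,"tz":0,"spin":0}]}}

```text
time: 11.25
tool_pos: [565.6, 25.8, 81.3]
orientation: [3.141, -0.0, 1.325]
ft_force: [-0.6, 0.1, -2.1]
finger_gap: 0.52
grasp_force: 92.8
```

```bash
sed -i 's/rows(.*,76,1)/rows([564.9,25.7,70],75.95,1)/' m.py; python3 m.py
```

```text
24206 [[  0.6 -26.9  -2.3]
 [ 27.6   0.6  22.3]
 [ 54.1  27.7  41.9]]
ntop 22425 zmed 22.360361682431304
x 14 3555 y [-30.   29.9] z 23.03
x 20 2024 y [-22.6  23.5] z 22.47
x 26 2123 y [-22.4  23.6] z 22.48
x 32 2267 y [-22.4  23.6] z 22.38
x 38 2268 y [-22.4  23.6] z 22.02
x 44 2394 y [-22.4  23.6] z 22.1
x 50 2564 y [-22.4  23.6] z 21.92
y -20 xmax 54.3
y -15 xmax 54.2
y -10 xmax 54.2
y -5 xmax 54.2
y 0 xmax 54.2
y 5 xmax 54.4
y 10 xmax 54.2
y 15 xmax 54.1
y 20 xmax 54.1
t 11.3 pos [565.8  25.9  81.7] ori [ 3.1407e+00 -1.0000e-04  1.3252e+00] tool shift mm [-0.4 -0.8 11.7] /row [-0.38 -0.82 11.74] spin -0.02
[-0.57606815  0.13936601 -2.07396193] 0.5196117380916475 92.7563028037548
```

>>> {"op": "play_rows", "data": {"moves": [{"gripper":0.035,"tx":-0.0004,"ty":-0.0008,"tz":0.006,"spin":0},{"gripper":0.035,"tx":0,"ty":0,"tz":0.004,"spin":0},{"gripper":0.035,"tx":0,"ty":0,"tz":0.002,"spin":0},{"gripper":0.035,"tx":0,"ty":0,"tz":0,"spin":0}]}}

```text
time: 11.7
tool_pos: [564.0, 25.9, 68.7]
orientation: [-3.141, 0.0, 1.325]
ft_force: [0.7, 0.4, -1.9]
finger_gap: 0.52
grasp_force: 92.8
```

>>> {"op": "play_rows", "data": {"moves": [{"gripper":0.035,"tx":0,"ty":0,"tz":0.002,"spin":0},{"gripper":0.035,"tx":0,"ty":0,"tz":0.001,"spin":0},{"gripper":0.035,"tx":0,"ty":0,"tz":0,"spin":0}]}}

```text
time: 12.0
tool_pos: [564.5, 25.8, 66.3]
orientation: [3.141, 0.0, 1.325]
ft_force: [0.0, 0.4, -2.5]
finger_gap: 0.52
grasp_force: 92.8
```

>>> {"op": "play_rows", "data": {"moves": [{"gripper":0.035,"tx":0,"ty":0,"tz":0.002,"spin":0},{"gripper":0.035,"tx":0,"ty":0,"tz":0.002,"spin":0},{"gripper":0.035,"tx":0,"ty":0,"tz":0,"spin":0},{"gripper":0.035,"tx":0,"ty":0,"tz":0,"spin":0}]}}

```text
time: 12.4
tool_pos: [564.6, 25.8, 62.3]
orientation: [3.141, 0.0, 1.325]
ft_force: [0.6, -0.2, -2.4]
finger_gap: 0.52
grasp_force: 92.8
```

>>> {"op": "play_rows", "data": {"moves": [{"gripper":0.035,"tx":0,"ty":0,"tz":0.002,"spin":0},{"gripper":0.035,"tx":0,"ty":0,"tz":0.001,"spin":0},{"gripper":0.035,"tx":0,"ty":0,"tz":0,"spin":0},{"gripper":0.035,"tx":0,"ty":0,"tz":0,"spin":0}]}}

```text
time: 12.8
tool_pos: [564.6, 25.8, 59.7]
orientation: [3.141, -0.0, 1.325]
ft_force: [-0.4, 0.0, 0.5]
finger_gap: 0.521
grasp_force: 93.0
```

```bash
python3 -c "
from h import *
import time
s=robot.read_state();print(s['ft_force'],s['wrist_torque'])
rows([564.9,25.7,57.7],75.95,1)"
```

```text
[-0.3805094   0.03479629  0.52949892] [ 0.04433879  0.07940604 -0.0130281 ]
t 12.8 pos [564.6  25.8  59.7] ori [ 3.1413e+00 -1.0000e-04  1.3253e+00] tool shift mm [-0.1  0.3  2. ] /row [-0.06  0.27  2.05] spin -0.02
```

>>> {"op": "play_rows", "data": {"moves": [{"gripper":0.035,"tx":0,"ty":0,"tz":0.001,"spin":0},{"gripper":0.035,"tx":0,"ty":0,"tz":0.001,"spin":0},{"gripper":0.035,"tx":0,"ty":0,"tz":0,"spin":0},{"gripper":0.035,"tx":0,"ty":0,"tz":0,"spin":0}]}}

```text
time: 13.2
tool_pos: [564.7, 25.8, 57.8]
orientation: [3.141, -0.0, 1.325]
ft_force: [-2.2, 0.5, 5.3]
finger_gap: 0.522
grasp_force: 93.3
```

>>> {"op": "play_rows", "data": {"moves": [{"gripper":0.035,"tx":0,"ty":0,"tz":0.001,"spin":0},{"gripper":0.035,"tx":0,"ty":0,"tz":0,"spin":0},{"gripper":0.035,"tx":0,"ty":0,"tz":0,"spin":0},{"gripper":0.035,"tx":0,"ty":0,"tz":0,"spin":0}]}}

```text
time: 13.6
tool_pos: [564.7, 25.8, 57.5]
orientation: [-3.141, 0.0, 1.325]
ft_force: [-4.2, 0.6, 9.0]
finger_gap: 0.513
grasp_force: 94.0
```

>>> {"op": "play_rows", "data": {"moves": [{"gripper":0.035,"tx":0,"ty":0,"tz":0.001,"spin":0},{"gripper":0.035,"tx":0,"ty":0,"tz":0,"spin":0},{"gripper":0.035,"tx":0,"ty":0,"tz":0,"spin":0},{"gripper":0.035,"tx":0,"ty":0,"tz":0,"spin":0}]}}

```text
time: 14.0
tool_pos: [564.7, 25.8, 57.5]
orientation: [-3.141, 0.0, 1.326]
ft_force: [-7.0, 0.2, 14.5]
finger_gap: 0.517
grasp_force: 94.6
```

>>> {"op": "play_rows", "data": {"moves": [{"gripper":0.035,"tx":0,"ty":0,"tz":0.001,"spin":0},{"gripper":0.035,"tx":0,"ty":0,"tz":0,"spin":0},{"gripper":0.035,"tx":0,"ty":0,"tz":0,"spin":0},{"gripper":0.035,"tx":0,"ty":0,"tz":0,"spin":0},{"gripper":0.035,"tx":0,"ty":0,"tz":0,"spin":0}]}}

```text
time: 14.5
tool_pos: [564.7, 25.8, 57.5]
orientation: [-3.14, 0.001, 1.326]
ft_force: [-8.7, 0.7, 18.5]
finger_gap: 0.519
grasp_force: 95.2
```

```bash
python3 m.py | tail -22; python3 - <<'E'
from h import *
R=np.radians(-104.05); ex=np.array([np.cos(R),np.sin(R)]); ey=np.array([-ex[1],ex[0]])
for n in['scene','side','wrist']:
    P,im,d=snap(n); w=cloud(P,d); l=np.stack([(w[...,:2]-[566,27.7])@ex,(w[...,:2]-[566,27.7])@ey],-1)
    for a,b in((-52,-20),(20,51),(53,65)):
        m=(d>0)&(l[...,0]>a)&(l[...,0]<b)&(abs(l[...,1])<20)&(w[...,2]>55)&(w[...,2]<90); print(n,a,b,m.sum(),np.median(w[...,2][m]) if m.any() else '')
E
```

```text
24313 [[  0.6 -26.9  -4.2]
 [ 27.8   0.6  22.3]
 [ 54.1  27.7  41.6]]
ntop 22452 zmed 22.393845057297995
x 14 3560 y [-29.9  29.8] z 23.1
x 20 2021 y [-22.5  23.5] z 22.54
x 26 2109 y [-22.5  23.5] z 22.52
x 32 2272 y [-22.4  23.6] z 22.39
x 38 2301 y [-22.4  23.7] z 22.06
x 44 2388 y [-22.4  23.5] z 22.11
x 50 2572 y [-22.4  23.6] z 21.95
y -20 xmax 54.2
y -15 xmax 54.4
y -10 xmax 54.3
y -5 xmax 54.2
y 0 xmax 54.3
y 5 xmax 54.1
y 10 xmax 54.1
y 15 xmax 54.2
y 20 xmax 54.2
t 14.55 pos [564.7  25.8  57.5] ori [-3.1404e+00  5.0000e-04  1.3256e+00] tool shift mm [ -0.1   0.2 -12.5] /row [ -0.07   0.21 -12.53] spin 0.0
[-8.6744291   0.74942623 18.54766368] 0.5190132274793637 95.20438715815544
scene -52 -20 10 79.08003276410523
scene 20 51 98 79.37476991138578
scene 53 65 17 62.21505784353735
side -52 -20 172 79.82588680491352
side 20 51 3 80.32739641874946
side 53 65 8 63.50160056382941
wrist -52 -20 12242 79.62042380637763
wrist 20 51 4249 79.7823340620306
wrist 53 65 0
```

The cover's top reads about 80 mm at both ends in all three cameras, its outlet is over the housing's outlet, and the robot is pressing with about 20 N. I'm handing in.

```bash
python3 -c "
from station import robot
print(robot.sign_off())"
```

```text
the job is handed in; nothing more can be done
None
```

The job is handed in at about 15 s: I squeezed the air gun's trigger fully and saw it spring back, then fitted the long cover over both dowels with the outlets lined up, and the robot is still pressing it shut with about 20 N.

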